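Stand the stick infusers in the draining caddy's deep wells

TASK

Take the two tea stick infusers (red and yellow grips) out of the tilt-out bin and stand each of them upright, grip end up, in a deep well of the blue caddy, foot all the way down on the well's floor; two of the four wells are too shallow for them, and you can only find out which by feeling how far a stick goes down. Lower the sticks in rather than dropping them, let go of them, and leave the sugar shaker beside the caddy and the teaspoon in its tray where they are.

Things in the scene. Friction and masses are not known exactly. Their poses are not given: they have to be found in the camera images.
- stick_red: Stick infuser: straight rod 190 mm long, 70 g: round steel tube 16 mm wide, the upper 80 mm a square red plastic grip, 16 mm wide, sides along the body's x and y. Origin at the centre of the foot, z along the rod towards the grip's end. Leans in the bin's -y compartment of the bin, 34 degrees from vertical, reaching 75 mm past the front wall.
- stick_yellow: Stick infuser: straight rod 190 mm long, 70 g: round steel tube 16 mm wide, the upper 80 mm a square yellow plastic grip, 16 mm wide, sides along the body's x and y. Origin at the centre of the foot, z along the rod towards the grip's end. Leans in the bin's +y compartment of the bin, 34 degrees from vertical, reaching 75 mm past the front wall.
- bin: Fixed pale birch tilt-out bin, held open leaning 34 degrees towards its own -x in a low sage housing 160 mm deep, 250 wide, 110 high. Two compartments side by side, each 105 mm wide, 46 mm front to back; walls 5 mm thick, 115 mm long along the tilt; front rim about 100 mm above the table. Origin on the table under the bin's foot; y along its width.
- caddy: Fixed blue ceramic draining caddy, a block 56 (x) by 200 (y) by 90 mm high; origin at the centre of its underside. Four upright round wells, 21 mm wide, in a row along y, 48 mm apart. Two are deep (floor 80 mm below the mouth, 10 mm above the table), two shallow (floor 40 mm below the mouth, 50 mm above the table). Which are deep varies and the poses do not tell: feel for it.
- caddy_hole0 (a point): Centre of the mouth of well 0, in the plane of the caddy's top, 90 mm above the table; wells 0 to 3 run from the caddy's -y end to its +y end. 21 mm wide, 2 mm chamfer.
- caddy_hole1 (a point): Centre of the mouth of well 1, in the plane of the caddy's top, 90 mm above the table; wells 0 to 3 run from the caddy's -y end to its +y end. 21 mm wide, 2 mm chamfer.
- caddy_hole2 (a point): Centre of the mouth of well 2, in the plane of the caddy's top, 90 mm above the table; wells 0 to 3 run from the caddy's -y end to its +y end. 21 mm wide, 2 mm chamfer.
- caddy_hole3 (a point): Centre of the mouth of well 3, in the plane of the caddy's top, 90 mm above the table; wells 0 to 3 run from the caddy's -y end to its +y end. 21 mm wide, 2 mm chamfer.
- spoon_tray: Fixed stainless steel teaspoon tray lying flat, 70 x 190 x 16 mm; origin at the centre of its underside. A teaspoon lies in it.
- teaspoon: Steel teaspoon, 128 mm long, lying in the tray; leave it there. Origin on its underside, x along its length.
- sugar_shaker: Glass sugar shaker with a steel push dispenser, 70 mm wide, 130 mm tall; origin at the centre of its underside; leave it standing.
Not all that is in view belongs to the job. Leave any pink look-alike of the stick_red alone.

How it is judged:
By the outcome, as a careful person would: the job done as asked, in the order asked, and still so for the second after the job is handed in, with the robot touching nothing.
It also fails if it takes over 72 s, if anything falls off the work surface, if the arm or the gripper's body presses on something with over 40 N, if the wrist force passes 120 N, or if a joint passes its speed limit or range.

ROBOT

A 6-joint arm with a two-finger parallel gripper is mounted at the origin on the work surface. World frame = base frame: x ahead of the robot, y to its left, z up, the work surface at z = 0. Lengths are in mm, angles in degrees, forces in N, time in s.
With the tool pointing down it reaches from about 350 to 850 mm from the base axis. Payload 8.1 kg.
Tool frame: the origin (TCP) lies between the finger pads; the fingertips stand 22 mm ahead of it and the grasp point (between the pads) lies 3 mm ahead of it (r.nose_length is the z of the fingertips in the tool frame, in mm); z points along the fingers, x is the direction in which the jaws open and shut, and the axes are right-handed (so a half turn about z gives the same grasp; the last joint's range is limited). The gripper opens to 85 mm and grips with 20 to 120 N. Pads are 22 mm wide; open, the fingers measure 114 mm over their backs; the gripper's body (76 mm by 85 mm) begins 54 mm behind the grasp point. The pads swing forward as they close: fully open they stand 13 mm farther back than shut.
Start: joints at [65.237, 7.471, 85.268, -0, 87.261, -4.893], TCP at [203.913, 564.292, 253.292] pointing down, gripper open.
Joint ranges: [-169.43, 169.43], [-51.17, 129.36], [1.28, 143.12], [-76.62, 256.62], [0, 156.53], [-152.29, 152.29]. Speed limits (degrees/s): [136.94, 136.94, 159.86, 180, 180, 180].

INTERFACE

Orientations are given as [roll, pitch, yaw] about the fixed x, y, z axes, in that order (R = Rz(yaw) Ry(pitch) Rx(roll)).
In Python, from bench import r gives the robot as it stands.
- The arm moves only by the shell command python3 -m jog 'ROWS' [FORCE]. ROWS is JSON, a list of rows, each a list of 5 numbers: the shift along the tool's x, y, z in m, then the turn about the tool's z in degrees, then the opening in per cent of the stroke, from 0 (shut) to 100 (fully open). A call has 1 to 8 rows; each row is the pose to reach, as a shift and turn from the pose measured when the call began, along the tool's axes at that moment; what a row does not reach only later rows make up. A row lasts 1/10 s, in which the tool goes at most 50 mm and 8.59 degrees, less where a joint would pass 70% of its speed; a pose out of reach is approached as far as the arm can. A call with a gripper value outside its range is refused whole. The fingers move at their own pace and stop on an object; FORCE is the grip in N (left out, the last holds). Time passes only in rows, so rows that repeat a pose let the fingers close. It gives the time, the measured TCP pose, the force and the opening at its end, in the units of the state.
- r.sense(): the state, without advancing time (a new reading comes with each control period).
- r.snapshot(name): name is "scene" or "side" or "wrist"; returns a dict with "image" (400x640x3 uint8, red, green, blue), "K" (3x3 intrinsics, pixels), "T" (4x4, takes a point from camera to world coordinates); the wrist camera has in their place "tool_from_camera" (4x4, takes a point from camera to tool coordinates, whose origin is the TCP and whose axes are the tool frame's). Camera axes: x right, y down, z forward; pixel columns grow to the right and rows downward; lengths in mm; the calibration is good to about 2 mm. A picture is of the moment at which its call begins: read the wrist's pose just before it. There is no depth.
- r.hand_in(): hands the job in, once; it reports no verdict.
Trained networks look in a picture, given as the dict that the camera call returned (one of the last four; its "shot" number tells which), for a name from the list of things; names that differ only in an ending like _2 or _b are one class to them, and where a whole thing is asked for, a point or a joint stands for the part that bears it (a point fixed in the world has none). Each returns a list of dicts, best first, with "conf" (0 to 1); they miss things now and then, are a little off and sometimes report something else, mostly with a low value. They report only what shows in the picture. A call takes as long as a camera call. They do not tell look-alikes from the thing itself.
- r.search_frame(picture, label): "bbox" ([left, top, right, bottom] in pixels, round what is visible of it).
- r.pinpoint(picture, label): "uv" ([column, row] in pixels: a listed point, or the origin of a listed thing).
The state is a dict: "time": time; "joint_pos": joint angles; "qd": joint speeds; "joint_efforts": joint torques, N m; "tool_pos": TCP position; "tcp_rot": TCP orientation; "ft_force": force on the tool from outside, world axes, zero at the start; "wrist_torque": the same for the moment, N m; "finger_gap": finger opening in mm.
Only numpy, scipy, OpenCV 4.12 (cv2) and the standard library are available. Lean on these libraries where they do the work, as an engineer would, in place of code of your own. Each camera call takes 0.05 s, during which the arm holds its last target. There are 200 camera calls.

## Working session

There is one attempt and no reset: what is moved stays moved. The work goes in short steps, Python scripts to look and compute and a shell command to move; the robot and the scene stay as the last step left them, time stands still between calls to the robot, and variables do not carry over. Pictures are saved under pics/ and viewed, about 8 in all and at most 12, crops included, and the job is handed in when it is done.

```bash
ls; mkdir -p pics
cat > h.py <<'E'
from bench import r
import numpy as np, cv2
from scipy.spatial.transform import Rotation as Ro
def snap(cam):
    s=r.sense(); p=r.snapshot(cam)
    if cam=='wrist':
        M=np.eye(4); M[:3,:3]=Ro.from_euler('xyz',s['tcp_rot'],degrees=True).as_matrix(); M[:3,3]=s['tool_pos']
        p['T']=M@np.array(p['tool_from_camera'])
    return p
def save(p,n): cv2.imwrite('pics/'+n+'.png',p['image'][:,:,::-1])
def ray(p,uv):
    T=np.array(p['T']); d=T[:3,:3]@np.linalg.inv(p['K'])@np.array([uv[0],uv[1],1.]); return T[:3,3],d/np.linalg.norm(d)
def atz(p,uv,z):
    o,d=ray(p,uv); return o+d*(z-o[2])/d[2]
def tri(*pu):
    A=np.zeros((3,3));b=np.zeros(3)
    for p,uv in pu:
        o,d=ray(p,uv);P=np.eye(3)-np.outer(d,d);A+=P;b+=P@o
    x=np.linalg.solve(A,b)
    return x,[float(np.linalg.norm((np.eye(3)-np.outer(ray(p,u)[1],ray(p,u)[1]))@(x-ray(p,u)[0]))) for p,u in pu]
def proj(p,X):
    T=np.linalg.inv(np.array(p['T'])); c=T[:3,:3]@np.array(X)+T[:3,3]; q=np.array(p['K'])@c; return q[:2]/q[2]
E
python3 - <<'E'
from h import *
np.set_printoptions(precision=1,suppress=True)
print(r.sense())
P={c:snap(c) for c in ('scene','side')}
im=np.vstack([P[c]['image'] for c in P]); cv2.imwrite('pics/a.png',cv2.resize(im[:,:,::-1],None,fx=.74,fy=.74))
for c in P: save(P[c],c)
for l in ['stick_red','stick_yellow','bin','caddy','caddy_hole0','caddy_hole1','caddy_hole2','caddy_hole3','sugar_shaker','spoon_tray']:
    q={c:r.pinpoint(P[c],l)[:2] for c in P}
    for c in P: print(l,c,[(np.round(x['uv']),round(x['conf'],2)) for x in q[c]])
    if all(q.values()): print('   ',*tri(*[(P[c],q[c][0]['uv']) for c in P]))
for c in P: print(c,np.array(P[c]['T'])[:3,3])
E
```

```text
pics
{'time': 0.0, 'joint_pos': array([65.2,  7.5, 85.3, -0. , 87.3, -4.9]), 'qd': array([-0., -0., -0., -0., -0., -0.]), 'joint_efforts': array([ -0. , -56.9, -50.1,  -0. ,   0. ,   0. ]), 'tool_pos': array([203.7, 563.8, 252.2]), 'tcp_rot': array([-180. ,    0.1,   70.1]), 'ft_force': array([ 0.1,  0.3, -0. ]), 'wrist_torque': array([0., 0., 0.]), 'finger_gap': 85.65417799132872}
stick_red scene [(array([146., 229.]), 0.88), (array([293., 172.]), 0.75)]
stick_red side [(array([425., 178.]), 0.76), (array([364., 356.]), 0.64)]
    [ 301.9 -295.5    6.6] [4.803323326852974, 4.803323326853168]
stick_yellow scene [(array([294., 170.]), 0.74)]
stick_yellow side []
bin scene [(array([396., 188.]), 0.93)]
bin side [(array([234., 300.]), 0.73)]
    [578.5 185.9  -3.3] [2.137222100439786, 2.13722210043956]
caddy scene [(array([260., 284.]), 0.77)]
caddy side [(array([315., 177.]), 0.74)]
    [ 561.  -210.3   -7.4] [2.208334206162238, 2.20833420616232]
caddy_hole0 scene [(array([246., 257.]), 0.97), (array([287., 228.]), 0.96)]
caddy_hole0 side [(array([314., 152.]), 0.81), (array([309., 164
[... 444 characters left out ...]
), 0.76)]
    [ 557.1 -216.9   70.9] [12.071852373489245, 12.071852373489152]
caddy_hole3 scene [(array([246., 257.]), 0.97), (array([287., 228.]), 0.96)]
caddy_hole3 side [(array([314., 152.]), 0.81), (array([309., 164.]), 0.76)]
    [ 557.1 -216.9   70.9] [12.071852373489245, 12.071852373489152]
sugar_shaker scene [(array([360., 277.]), 0.94)]
sugar_shaker side [(array([244., 198.]), 0.88), (array([315., 178.]), 0.46)]
    [685.2 -69.    1.8] [0.714404669728998, 0.7144046697291173]
spoon_tray scene [(array([293., 174.]), 0.84)]
spoon_tray side [(array([358., 276.]), 0.83)]
    [374.2  46.7  -2.3] [2.7000438498965433, 2.7000438498964483]
scene [ 952.9 -461.8  651.5]
side [275.4 614.6 743.2]
```

View pics/a.png

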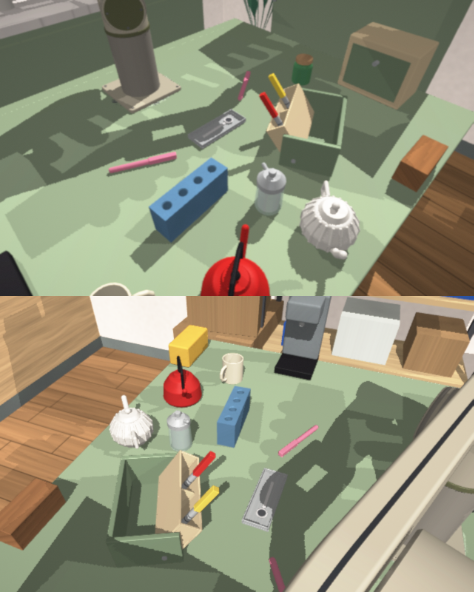

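Run:
```python
from h import *
np.set_printoptions(precision=1,suppress=True)
# colour masks
for c in ('scene','side'):
    im=cv2.imread(f'pics/{c}.png'); h=cv2.cvtColor(im,cv2.COLOR_BGR2HSV)
    for n,lo,hi in [('yel',(22,130,90),(35,255,255)),('red',(0,140,60),(6,255,255)),('red2',(172,140,60),(180,255,255)),('pink',(150,60,100),(172,255,255)),('blue',(95,80,40),(125,255,255))]:
        m=cv2.inRange(h,lo,hi); k,_,st,ce=cv2.connectedComponentsWithStats(m)
        print(c,n,[(st[i].tolist(),ce[i].round().tolist()) for i in range(1,k) if st[i,4]>60])
```

```text
scene yel [([363, 99, 23, 33, 327], [374.0, 115.0])]
scene red [([351, 124, 24, 35, 328], [362.0, 141.0]), ([316, 303, 48, 97, 2132], [337.0, 370.0]), ([271, 347, 47, 53, 1672], [295.0, 376.0])]
scene red2 []
scene pink [([323, 97, 14, 37, 135], [330.0, 115.0]), ([148, 206, 89, 27, 583], [196.0, 219.0])]
scene blue [([202, 214, 105, 113, 5967], [256.0, 269.0])]
side yel [([228, 40, 52, 36, 902], [253.0, 56.0]), ([262, 256, 34, 36, 530], [279.0, 274.0])]
side red [([221, 100, 51, 50, 1998], [245.0, 126.0]), ([261, 210, 30, 34, 427], [275.0, 227.0])]
side red2 []
side pink [([377, 175, 52, 41, 313], [401.0, 196.0]), ([366, 355, 18, 45, 212], [374.0, 377.0])]
side blue [([601, 0, 39, 6, 125], [625.0, 1.0]), ([380, 33, 7, 34, 97], [383.0, 49.0]), ([294, 122, 44, 82, 2344], [315.0, 163.0])]
```

Run:
```python
from h import *
np.set_printoptions(precision=1,suppress=True)
P={c:snap(c) for c in ('scene','side')}
def ends(c,lo,hi,ctr):
    h=cv2.cvtColor(P[c]['image'],cv2.COLOR_RGB2HSV); m=cv2.inRange(h,lo,hi); k,lab,st,ce=cv2.connectedComponentsWithStats(m)
    i=1+np.argmin(np.linalg.norm(ce[1:]-ctr,axis=1)); ys,xs=np.where(lab==i); q=np.c_[xs,ys].astype(float); mu=q.mean(0)
    d=np.linalg.svd(q-mu,full_matrices=False)[2][0]; t=(q-mu)@d
    # centre line ends
    return mu, mu+d*t.max(), mu+d*t.min()
Y=((22,130,90),(35,255,255)); R=((0,140,60),(6,255,255))
for n,C,a,b in [('yel',Y,(374,115),(279,274)),('red',R,(362,141),(275,227))]:
    A=ends('scene',*C,a);B=ends('side',*C,b)
    print(n,'mid',*tri((P['scene'],A[0]),(P['side'],B[0])))
    top=lambda E:min(E[1:],key=lambda e:e[1]); bot=lambda E:max(E[1:],key=lambda e:e[1])
    t=tri((P['scene'],top(A)),(P['side'],top(B))); u=tri((P['scene'],bot(A)),(P['side'],bot(B)))
    v=t[0]-u[0]; print(' top',*t,' bot',*u,'len',np.linalg.norm(v),'lean',np.degrees(np.arccos(v[2]/np.linalg.norm(v))),'az',np.degrees(np.arctan2(v[1],v[0])))
for c in P:
    for q in r.pinpoint(P[c],'caddy_hole0'): print(c,np.array(q['uv']),round(q['conf'],2),atz(P[c],q['uv'],90))
```

```text
yel mid [477.2 200.7 143. ] [0.5199416581038343, 0.5199416581038306]
 top [456.4 188.9 177.8] [1.9085586487712842, 1.9085586487712758]  bot [499.3 212.9 105.9] [0.605906699507447, 0.6059066995076192] len 87.10911415968552 lean 34.39239977799654 az -150.75353822689888
red mid [523.4 107.6 142.9] [0.2333615936187266, 0.23336159361870878]
 top [503.   96.8 177.6] [1.0133666010702393, 1.0133666010701907]  bot [545.4 119.2 105.5] [0.41092813982139315, 0.41092813982120596] len 86.60909219703456 lean 33.64164010075895 az -152.0455241880533
scene [265.8 242.8] 0.98 [ 556.9 -185.4   90. ]
scene [283. 227.] 0.65 [ 550.1 -138.9   90. ]
scene [228.3 278.1] 0.6 [ 571.6 -277.    90. ]
scene [245.1 257.6] 0.56 [ 557.4 -231.5   90. ]
side [326.8 130.6] 0.9 [ 557.9 -275.    90. ]
side [312.5 155.2] 0.82 [ 556.5 -171.6   90. ]
side [307.6 164.1] 0.59 [ 555.4 -137.6   90. ]
side [316.  141.5] 0.56 [ 567.  -223.6   90. ]
```

```bash
cat >> h.py <<'E'
def to(X,yaw=None):
    s=r.sense(); M=Ro.from_euler('xyz',s['tcp_rot'],degrees=True).as_matrix(); d=M.T@(np.array(X)-s['tool_pos'])
    y=s['tcp_rot'][2]; print('shift m',np.round(d/1000,4),'turn',None if yaw is None else round((y-yaw+180)%360-180,1),'| tcp',np.round(s['tool_pos'],1),'yaw',round(y,1),'F',np.round(s['ft_force'],1),'gap',round(s['finger_gap'],1),'t',round(s['time'],2))
E
python3 - <<'E'
from h import *
print(np.round(r.snapshot('wrist')['tool_from_camera'],2))
to([517,104,290],-61.5)
E
```

```text
[[   1.      0.     -0.      2.01]
 [  -0.      0.96    0.28  -70.78]
 [   0.     -0.28    0.96 -121.05]
 [   0.      0.      0.      1.  ]]
shift m [-0.3265  0.4509 -0.0367] turn 131.6 | tcp [203.9 564.3 253.3] yaw 70.1 F [0.1 0.6 0.5] gap 85.2 t 1.35
```

```bash
python3 -m jog '[[-0.03,0.04,-0.037,8,100],[-0.06,0.08,-0.037,16,100],[-0.09,0.12,-0.037,24,80],[-0.12,0.16,-0.037,32,60],[-0.15,0.20,-0.037,40,60],[-0.18,0.24,-0.037,48,60],[-0.21,0.28,-0.037,56,60],[-0.24,0.32,-0.037,64,60]]' 20; python3 -c "
from h import *
to([517,104,290],-61.5)"
```

```text
time: 2.15
tool_pos: [418.4, 236.5, 290.6]
tcp_rot: [-180.0, -0.1, 5.8]
ft_force: [0.9, -0.2, -0.1]
finger_gap: 51.6
shift m [0.0846 0.1418 0.0007] turn 67.3 | tcp [418.4 236.5 290.6] yaw 5.8 F [ 0.9 -0.2 -0.1] gap 51.6 t 2.15
```

```bash
python3 -m jog '[[0.02,0.04,0,8.4,60],[0.04,0.08,0,16.8,60],[0.06,0.11,0,25.2,60],[0.085,0.142,0,33.6,60],[0.085,0.142,0,42,60],[0.085,0.142,0,50.4,60],[0.085,0.142,0,59,60],[0.085,0.142,0,67.3,60]]'
python3 - <<'E'
from h import *
np.set_printoptions(precision=1,suppress=True)
w=snap('wrist'); P={'scene':snap('scene'),'side':snap('side')}; save(w,'w1')
to([517,104,290],-61.5)
for l in ('stick_red','caddy_hole0'):
    print(l,[(np.array(q['uv']),round(q['conf'],2)) for q in r.pinpoint(w,l)])
print([proj(w,X) for X in ([503,96.8,177.6],[545.4,119.2,105.5],[456,189,178],[499,213,106])])
h=cv2.cvtColor(w['image'],cv2.COLOR_RGB2HSV)
for n,lo,hi in [('yel',(22,130,90),(35,255,255)),('red',(0,140,60),(6,255,255))]:
    m=cv2.inRange(h,lo,hi); k,lab,st,ce=cv2.connectedComponentsWithStats(m)
    for i in range(1,k):
        if st[i,4]>300:
            print(n,st[i],ce[i],cv2.minAreaRect(np.argwhere(lab==i)[:,::-1].astype(np.float32)))
E
```

```text
time: 2.95
tool_pos: [517.5, 103.6, 290.7]
tcp_rot: [-179.9, -0.0, -61.9]
ft_force: [0.4, 0.3, -0.8]
finger_gap: 50.9
shift m [-0.  0.  0.] turn 0.2 | tcp [517.4 103.8 290.7] yaw -61.3 F [-0.  -0.1 -0.4] gap 51.5 t 3.1
stick_red [(array([469.1, 386.9]), 0.89), (array([183.6, 245.2]), 0.88), (array([621.7, 285.1]), 0.45)]
caddy_hole0 [(array([623.4, 286.3]), 0.92), (array([588.4, 275.2]), 0.66), (array([555.3, 259. ]), 0.61), (array([517.6, 242.4]), 0.59)]
[array([318.6, 217.2]), array([318.7, 146.2]), array([190.2, 215. ]), array([212.6, 142.9])]
yel [ 178  139   43   76 1754] [199.5 177.6] ((199.0911407470703, 176.2122039794922), (24.64389991760254, 81.16121673583984), 17.571260452270508)
red [ 309  143   19   75 1310] [318.3 180.7] ((318.0, 180.0), (74.0, 18.0), 90.0)
```

View pics/w1.png

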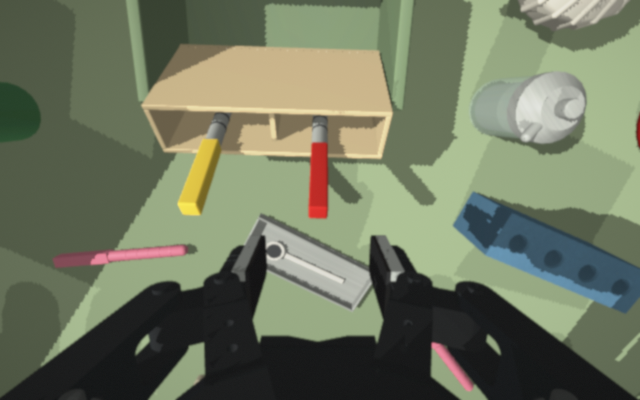

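```bash
python3 - <<'E'
from h import *
np.set_printoptions(precision=1,suppress=True)
w=snap('wrist')
for uv in [(518,242.4),(555.3,259),(588.4,275.2),(623.4,286.3)]: print(atz(w,uv,90))
E
python3 -m jog '[[0,0,0.045,0,60],[0,0,0.09,0,60],[0,0,0.133,0,60],[0,0,0.133,0,30],[0,0,0.133,0,10],[0,0,0.133,0,10],[0,0,0.133,0,10],[0,0,0.133,0,10]]' 40
```

```text
[ 557.  -132.9   90. ]
[ 561.2 -184.2   90. ]
[ 563.6 -232.4   90. ]
[ 572.3 -279.3   90. ]
time: 4.05
tool_pos: [518.8, 104.1, 160.0]
tcp_rot: [-179.8, -0.1, -61.3]
ft_force: [-1.6, -1.5, 2.8]
finger_gap: 15.3
```

```bash
python3 -m jog '[[0,0.006,-0.009,0,10],[0,0.017,-0.025,0,10],[0,0.034,-0.05,0,10],[0,0.05,-0.075,0,10],[0,0.067,-0.1,0,10],[0,0.08,-0.12,0,10],[0,0.08,-0.15,0,10],[0,0.08,-0.15,0,10]]' 40
python3 - <<'E'
from h import *
np.set_printoptions(precision=1,suppress=True)
P={'scene':snap('scene'),'side':snap('side')}
im=np.vstack([P['scene']['image'][0:250,150:550],P['side']['image'][150:400,100:500]]); cv2.imwrite('pics/b.png',cv2.resize(im[:,:,::-1],None,fx=1.2,fy=1.2))
to([0,0,0])
E
```

```text
time: 4.85
tool_pos: [449.3, 65.3, 315.7]
tcp_rot: [-179.3, -0.3, -61.3]
ft_force: [0.5, 0.1, -0.1]
finger_gap: 15.6
shift m [-0.2  0.4  0.3] turn None | tcp [448.3  65.4 311.3] yaw -61.3 F [ 0.  -1.3 -0.5] gap 15.5 t 4.95
```

View pics/b.png

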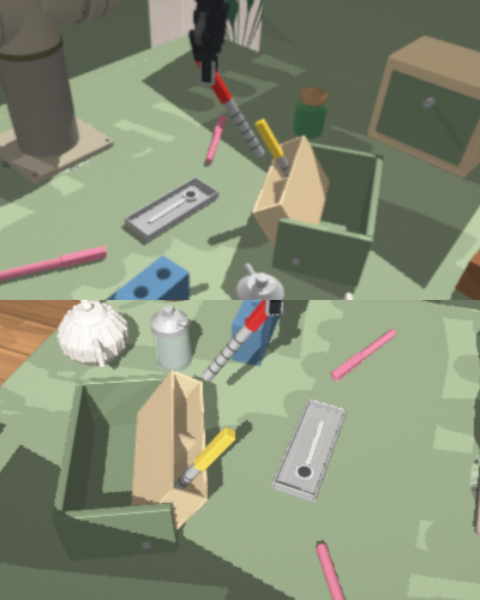

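```bash
python3 -m jog '[[0.03,0.013,0,4,10],[0.065,0.03,0,10,10],[0.10,0.045,0.005,18,10],[0.14,0.06,0.01,26,10],[0.18,0.08,0.02,28.7,10],[0.21,0.093,0.024,28.7,10],[0.229,0.101,0.024,28.7,10],[0.229,0.101,0.024,28.7,10]]' 40
python3 - <<'E'
from h import *
np.set_printoptions(precision=1,suppress=True)
w=snap('wrist'); save(w,'w2'); P={'scene':snap('scene'),'side':snap('side')}
to([469,-184,287],-90)
print([(np.array(q['uv']),round(q['conf'],2),atz(w,q['uv'],90)) for q in r.pinpoint(w,'caddy_hole0')])
for c in P: print(c,[(np.array(q['uv']),round(q['conf'],2)) for q in r.pinpoint(P[c],'stick_red')])
print([(np.array(q['uv']),round(q['conf'],2)) for q in r.pinpoint(w,'stick_red')])
E
```

```text
time: 5.75
tool_pos: [468.9, -186.0, 285.3]
tcp_rot: [-179.7, 0.1, -90.1]
ft_force: [-0.1, 0.7, -0.6]
finger_gap: 15.5
shift m [ 0.  0. -0.] turn 0.0 | tcp [ 469.5 -183.2  286.4] yaw -90.0 F [-0.1  0.4 -0.9] gap 15.0 t 5.9
[(array([267.1,  89.1]), 0.86, array([ 554.9, -134.9,   90. ])), (array([370.2,  82.4]), 0.82, array([ 560.8, -235.1,   90. ])), (array([314.8,  88.5]), 0.72, array([ 555.3, -181.4,   90. ])), (array([414.3,  74.7]), 0.56, array([ 567.7, -277.2,   90. ]))]
scene [(array([148.6, 228.7]), 0.78), (array([263.4, 219.9]), 0.76), (array([322.3, 132.8]), 0.55), (array([263.1, 282.8]), 0.21)]
side [(array([427.7, 175.1]), 0.83), (array([364.3, 353.5]), 0.73), (array([310.1, 134.2]), 0.66)]
[(array([ 45.2, 268.4]), 0.84), (array([318.4,  78.6]), 0.66)]
```

View pics/w2.png

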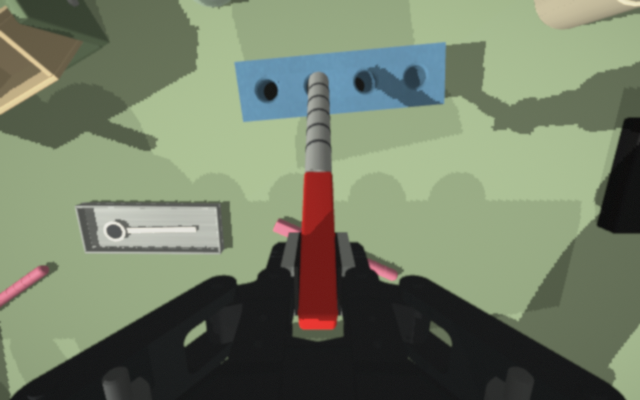

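Run:
```python
from h import *
np.set_printoptions(precision=1,suppress=True)
w=snap('wrist');P={'scene':snap('scene'),'side':snap('side')}
f=tri((P['scene'],(263.4,219.9)),(P['side'],(310.1,134.2)),(w,(318.4,78.6))); s=r.sense()
print(f, f[0]-s['tool_pos'])
print(proj(w,f[0]))
im=w['image']; h=cv2.cvtColor(im,cv2.COLOR_RGB2HSV)
for x in range(255,282,3): print(x, [int(v) for v in h[80:102:3,x,2]])
```

```text
(array([ 561. , -181. ,  144.3]), [6.401139340859482, 6.03641987763335, 0.9031410251128107]) [  90.9    2.3 -143.1]
[317.9  79.7]
255 [179, 180, 178, 178, 179, 180, 179, 180]
258 [179, 179, 167, 146, 139, 159, 178, 180]
261 [178, 144, 111, 91, 83, 90, 116, 168]
264 [156, 115, 84, 73, 72, 73, 78, 111]
267 [150, 90, 71, 56, 44, 47, 67, 86]
270 [150, 75, 40, 24, 25, 23, 25, 63]
273 [164, 68, 24, 24, 24, 24, 24, 44]
276 [180, 104, 23, 24, 24, 23, 24, 97]
279 [180, 178, 91, 35, 26, 33, 94, 163]
```

```bash
python3 -m jog '[[0,0.03,0,-2.5,10],[0,0.06,0,-5.1,10],[0,0.06,0.03,-5.1,10],[0,0.06,0.06,-5.1,10],[0,0.06,0.086,-5.1,10],[0,0.06,0.086,-5.1,10]]' 40; python3 -m jog '[[0,-0.02,0,0,10],[0,-0.04,0,0,10],[0,-0.05,0,0,10],[0,-0.06,0,0,10],[0,-0.07,0,0,10],[0,-0.08,0,0,10],[0,-0.08,0,0,10]]' 40;  python3 - <<'E'
from h import *
to([0,0,0])
w=snap('wrist'); save(w,'w3'); P={'scene':snap('scene'),'side':snap('side')}
im=np.vstack([P['scene']['image'][100:300,150:450],P['side']['image'][50:250,200:500]]); cv2.imwrite('pics/c.png',cv2.resize(im[:,:,::-1],None,fx=1.4,fy=1.4))
E
```

```text
time: 6.85
tool_pos: [408.6, -181.9, 197.2]
tcp_rot: [-179.9, 0.2, -84.8]
ft_force: [-0.7, -0.1, -1.9]
finger_gap: 15.4
time: 7.55
tool_pos: [489.3, -174.6, 197.5]
tcp_rot: [-179.8, 0.2, -84.8]
ft_force: [-0.4, -1.4, -1.0]
finger_gap: 15.4
shift m [-0.2176  0.4721  0.1967] turn None | tcp [ 489.3 -174.6  197.5] yaw -84.8 F [-0.4 -1.4 -1. ] gap 15.4 t 7.55
```

View pics/c.png

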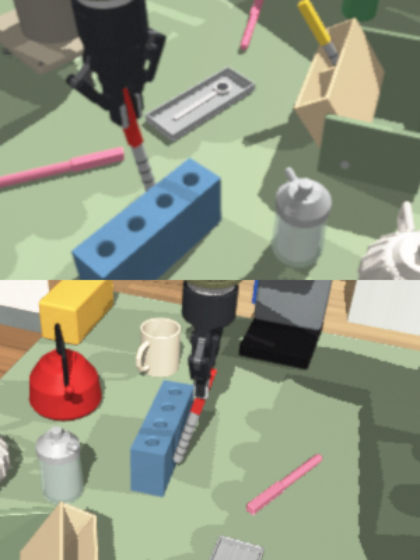

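```bash
python3 -m jog '[[0,-0.01,0,0,10],[0,-0.02,0,0,10],[0,-0.028,0,0,10],[0,-0.035,0,0,10],[0,-0.035,0,0,10],[0,-0.035,0,0,10]]' 40; python3 -m jog '[[0,0.03,0,0,10],[0,0.03,-0.04,0,10],[0,0.03,-0.08,0,10],[0,0.03,-0.1,0,10],[0,0.03,-0.1,0,10]]' 40;  python3 - <<'E'
from h import *
np.set_printoptions(precision=1,suppress=True)
to([0,0,0])
w=snap('wrist'); save(w,'w4'); P={'scene':snap('scene'),'side':snap('side')}
save(P['scene'],'s4'); save(P['side'],'d4')
s=r.sense(); g=s['tool_pos']
for c in P:
  f=[q['uv'] for q in r.pinpoint(P[c],'stick_red')]; print(c,np.array(f),'expect foot vert',proj(P[c],g+[0,0,-165]))
print('w',np.array([q['uv'] for q in r.pinpoint(w,'stick_red')]),proj(w,g+[0,0,-165]))
print([(np.array(q['uv']),round(q['conf'],2),atz(w,q['uv'],90)) for q in r.pinpoint(w,'caddy_hole0')])
a=w['image'][0:300,170:470]; b=P['scene']['image'][80:280,150:350];c=P['side']['image'][20:220,220:420]
cv2.imwrite('pics/e.png',np.hstack([cv2.resize(x[:,:,::-1],(260,int(260*x.shape[0]/x.shape[1])) ) for x in (a,b,c)]))
E
```

```text
time: 8.3
tool_pos: [523.9, -171.3, 197.3]
tcp_rot: [-179.8, 0.2, -84.8]
ft_force: [-0.1, 0.2, -0.7]
finger_gap: 15.5
time: 8.8
tool_pos: [495.4, -175.2, 302.0]
tcp_rot: [-179.3, 0.0, -84.8]
ft_force: [0.9, 0.3, -0.5]
finger_gap: 15.5
shift m [-0.2  0.5  0.3] turn None | tcp [ 495.4 -175.2  302. ] yaw -84.8 F [ 0.9  0.3 -0.5] gap 15.5 t 8.8
scene [[147.4 228.7]
 [323.1 133.2]
 [244.7 205.2]] expect foot vert [245.8 204.9]
side [[365.8 355.4]
 [340.  145.7]
 [430.  176.7]
 [318.6 143.3]] expect foot vert [340.3 146.2]
w [[ 49.6 259.9]
 [319.1 182.9]] [318.4 184. ]
[(array([332.7, 116.2]), 0.97, array([ 557.7, -183.6,   90. ])), (array([422.9, 115.4]), 0.94, array([ 567.2, -277.9,   90. ])), (array([379.5, 117.2]), 0.7, array([ 561.2, -232.7,   90. ])), (array([289. , 114.7]), 0.68, array([ 555.1, -137.8,   90. ]))]
```

View pics/e.png

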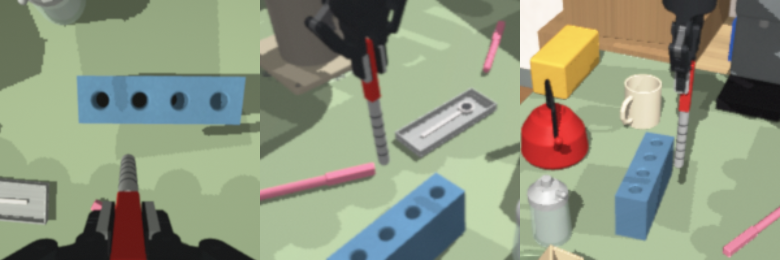

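```bash
python3 -c "
from h import *
to([554.9,-136.5,280])"
```

```text
shift m [-0.0318 -0.0649  0.016 ] turn None | tcp [ 493.1 -174.2  295.7] yaw -84.8 F [-0.9  0.4 -0.7] gap 15.6 t 9.15
```

```bash
python3 -m jog '[[-0.016,-0.03,0.01,0,10],[-0.032,-0.065,0.016,0,10],[-0.032,-0.065,0.016,0,10],[-0.032,-0.065,0.016,0,10]]' 40;  python3 - <<'E'
from h import *
np.set_printoptions(precision=1,suppress=True)
for i in range(2):
  w=snap('wrist'); s=r.sense(); print(s['tool_pos'])
  print('w',np.array([q['uv'] for q in r.pinpoint(w,'stick_red')]),proj(w,s['tool_pos']+[0,0,-165]))
  print([(np.array(q['uv']),round(q['conf'],2),atz(w,q['uv'],90)) for q in r.pinpoint(w,'caddy_hole0')])
P={'scene':snap('scene'),'side':snap('side')}
for c in P: print(c,np.array([q['uv'] for q in r.pinpoint(P[c],'stick_red')]),np.array([q['uv'] for q in r.pinpoint(P[c],'caddy_hole0')]),'foot/proj A',proj(P[c],s['tool_pos']+[0,0,-165]),proj(P[c],[554.9,-136.5,90]))
a=w['image'][50:250,220:420]; b=P['scene']['image'][130:330,180:380];c=P['side']['image'][60:260,220:420]
cv2.imwrite('pics/f.png',np.hstack([cv2.resize(x[:,:,::-1],(266,266)) for x in (a,b,c)]))
E
```

```text
time: 9.55
tool_pos: [554.8, -135.7, 278.4]
tcp_rot: [179.9, 0.4, -84.7]
ft_force: [1.0, 0.5, -0.8]
finger_gap: 15.2
[ 554.5 -136.3  279.1]
w [[315.5 183.2]
 [ 69.2 298.8]] [321.2 181.9]
[(array([366. , 178.2]), 0.91, array([ 556.8, -182.5,   90. ])), (array([416.5, 175.2]), 0.83, array([ 564.8, -233.6,   90. ])), (array([459.8, 176.9]), 0.63, array([ 567.2, -278.1,   90. ])), (array([320.5, 175.6]), 0.6, array([ 555.1, -135.6,   90. ])), (array([378. , 156.8]), 0.34, array([ 579.9, -191.5,   90. ]))]
[ 554.5 -136.9  280.3]
w [[316.6 185.1]
 [267.9  47.7]
 [457.3 176. ]] [320.6 181.9]
[(array([364.6, 178.7]), 0.86, array([ 555.9, -182.7,   90. ])), (array([319.3, 175.7]), 0.85, array([ 554.7, -135.7,   90. ])), (array([413.9, 178.5]), 0.75, array([ 560.8, -233.5,   90. ])), (array([456.6, 177.5]), 0.57, array([ 565.8, -277.1,   90. ])), (array([180.6, 270.5]), 0.53, array([430.6,  10.9,  90. ]))]
scene [[147.2 229.9]
 [322.2 135.2]
 [285.4 218.9]] [[285.8 226.1]
 [222.7 276.3]
 [245.7 260.5]
 [267.8 243.6]] foot/proj A [284.8 218.1] [285.8 227.7]
side [[365.4 355.1]
 [307.6 157.9]
 [429.2 174.3]] [[306.7 164.2]
 [314.8 149.2]
 [325.5 129.3]
 [316.1 144.3]
 [245.4 200. ]] foot/proj A [308.  155.4] [307.6 164.5]
```

View pics/f.png

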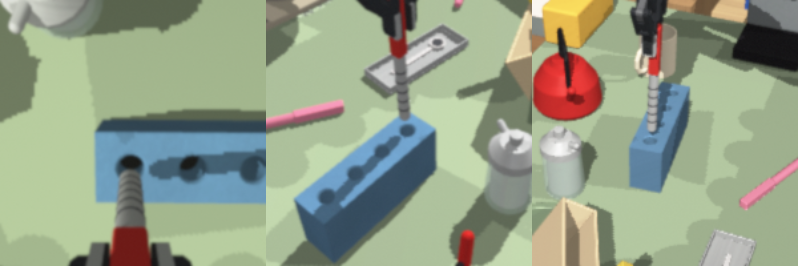

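```bash
python3 -m jog '[[0,0,0.012,0,10],[0,0,0.022,0,10],[0,0,0.03,0,10],[0,0,0.036,0,10],[0,0,0.042,0,10],[0,0,0.048,0,10],[0,0,0.048,0,10]]' 40; python3 -c "
from h import *
to([554.9,-136.5,205])"
```

```text
time: 10.85
tool_pos: [554.8, -136.1, 231.0]
tcp_rot: [-179.9, 0.3, -84.8]
ft_force: [3.2, -1.1, -2.6]
finger_gap: 15.3
shift m [ 0.0005 -0.0001  0.026 ] turn None | tcp [ 554.8 -136.1  231. ] yaw -84.8 F [ 3.2 -1.1 -2.6] gap 15.3 t 10.85
```

```bash
python3 -m jog '[[0,0,0.006,0,10],[0,0,0.01,0,10],[0,0,0.014,0,10],[0,0,0.018,0,10],[0,0,0.022,0,10],[0,0,0.022,0,10]]' 40; python3 -c "
from h import *
np.set_printoptions(precision=1,suppress=True)
to([554.9,-136.5,205])
P={'scene':snap('scene'),'side':snap('side')}
b=P['scene']['image'][130:270,200:340];c=P['side']['image'][60:200,220:360]
cv2.imwrite('pics/g.png',np.hstack([cv2.resize(x[:,:,::-1],(300,300)) for x in (b,c)]))
g=r.sense()['tool_pos']
for c in P: print([proj(P[c],g+[0,0,z]) for z in (25,-55)],[q['bbox'] for q in r.search_frame(P[c],'stick_red')])
"
```

```text
time: 11.45
tool_pos: [559.0, -136.7, 217.4]
tcp_rot: [-179.2, 0.1, -84.8]
ft_force: [-1.9, 3.6, 36.8]
finger_gap: 15.1
shift m [-0.  0.  0.] turn None | tcp [ 559.  -136.7  217.4] yaw -84.8 F [-1.9  3.6 36.8] gap 15.1 t 11.45
[array([283.1, 163.1]), array([285.4, 200.1])] [[148.2, 204.3, 241.5, 233.0], [319.1, 92.6, 340.0, 133.8], [201.1, 217.5, 306.0, 324.4]]
[array([306.6, 104.7]), array([306.2, 137.4])] [[375.8, 172.8, 425.4, 215.5], [363.7, 356.5, 386.6, 398.3], [304.2, 107.6, 319.4, 168.9]]
```

```bash
python3 -m jog '[[0,0.002,-0.01,0,10],[0,0.004,-0.025,0,10],[0,0.004,-0.045,0,10],[0,0.004,-0.067,0,10],[0.024,0,-0.067,0,10],[0.06,0,-0.067,0,10],[0.10,0,-0.067,0,10],[0.142,0.003,-0.067,0,10]]' 40;  python3 - <<'E'
from h import *
np.set_printoptions(precision=1,suppress=True)
to([566.8,-278.5,280])
w=snap('wrist'); save(w,'w6');P={'scene':snap('scene'),'side':snap('side')}; s=r.sense()
print('w',np.array([q['uv'] for q in r.pinpoint(w,'stick_red')]),proj(w,s['tool_pos']+[0,0,-165]))
print([(np.array(q['uv']),round(q['conf'],2),atz(w,q['uv'],90)) for q in r.pinpoint(w,'caddy_hole0')])
for c in P: print(c,np.array([q['uv'] for q in r.pinpoint(P[c],'stick_red')]),'foot/proj D',proj(P[c],s['tool_pos']+[0,0,-165]),proj(P[c],[566.8,-278.5,90]))
to([566.8,-278.5,280])
E
```

```text
time: 12.45
tool_pos: [567.6, -279.3, 283.8]
tcp_rot: [-179.3, 0.1, -84.7]
ft_force: [0.8, 0.6, -0.3]
finger_gap: 15.5
shift m [-0.  0.  0.] turn None | tcp [ 567.6 -279.3  283.8] yaw -84.7 F [ 0.8  0.6 -0.3] gap 15.5 t 12.45
w [[316.6 186.3]
 [313.3 333.6]] [321.5 184.5]
[(array([224.6, 176.7]), 0.94, array([ 558.8, -179.9,   90. ])), (array([181.3, 175. ]), 0.81, array([ 556.5, -134.8,   90. ])), (array([318.3, 180.7]), 0.64, array([ 563.7, -278.1,   90. ])), (array([278. , 180.6]), 0.59, array([ 559.8, -235.9,   90. ]))]
scene [[147.4 230.9]
 [321.  133.5]
 [217.7 267.5]
 [397.3 190.5]] foot/proj D [222.  267.2] [225.8 276.9]
side [[366.3 356. ]
 [325.7 120.1]
 [429.9 176.1]] foot/proj D [324.6 118.8] [323.8 129. ]
shift m [0. 0. 0.] turn None | tcp [ 567.9 -277.5  284. ] yaw -84.7 F [-0.8  1.  -1.6] gap 15.1 t 12.8
```

```bash
python3 -m jog '[[0,0,0.014,0,10],[0,0,0.024,0,10],[0,0,0.032,0,10],[0,0,0.038,0,10],[0,0,0.044,0,10],[0,0,0.05,0,10],[0,0,0.054,0,10],[0,0,0.054,0,10]]' 40; python3 -c "
from h import *
to([566.8,-278,205])"
```

```text
time: 13.6
tool_pos: [568.4, -277.4, 229.2]
tcp_rot: [-179.3, 0.1, -84.7]
ft_force: [1.2, -2.0, -2.4]
finger_gap: 15.4
shift m [0.0005 0.002  0.0242] turn None | tcp [ 568.4 -277.4  229.2] yaw -84.7 F [ 1.2 -2.  -2.4] gap 15.4 t 13.6
```

In the well with no force; continue down past the shallow level.

```bash
python3 -m jog '[[0,0.001,0.005,0,10],[0,0.001,0.009,0,10],[0,0.001,0.013,0,10],[0,0.001,0.017,0,10],[0,0.001,0.017,0,10]]' 40; python3 -m jog '[[0,0,0.004,0,10],[0,0,0.008,0,10],[0,0,0.008,0,10]]' 40
```

```text
time: 14.1
tool_pos: [567.7, -277.6, 211.6]
tcp_rot: [-179.3, 0.1, -84.7]
ft_force: [2.8, -4.1, -3.5]
finger_gap: 15.5
time: 14.4
tool_pos: [567.8, -277.6, 202.8]
tcp_rot: [-179.3, 0.1, -84.7]
ft_force: [4.4, -3.6, -2.9]
finger_gap: 15.2
```

```bash
python3 -m jog '[[0,0,0.005,0,10],[0,0,0.01,0,10],[0,0,0.014,0,10],[0,0,0.018,0,10],[0,0,0.02,0,10],[0,0,0.02,0,10]]' 30; python3 -m jog '[[0,0,0.002,0,10],[0,0,0.004,0,10],[0,0,0.006,0,10],[0,0,0.006,0,10]]' 20
```

```text
time: 15.0
tool_pos: [568.3, -277.7, 182.3]
tcp_rot: [-179.2, 0.1, -84.7]
ft_force: [4.9, -5.3, 0.0]
finger_gap: 15.1
time: 15.4
tool_pos: [568.9, -277.9, 177.8]
tcp_rot: [-179.2, 0.0, -84.7]
ft_force: [1.0, -2.2, 11.3]
finger_gap: 15.4
```

```bash
python3 -m jog '[[0,0,-0.001,0,20],[0,0,-0.001,0,45],[0,0,-0.001,0,50],[0,0,-0.001,0,50]]' 20; python3 -m jog '[[0,0,-0.02,0,50],[0,0,-0.05,0,50],[0,0,-0.09,0,50],[0,0,-0.12,0,50],[0,0,-0.12,0,50]]'
python3 - <<'E'
from h import *
np.set_printoptions(precision=1,suppress=True)
P={'scene':snap('scene'),'side':snap('side')}
h=lambda c:cv2.inRange(cv2.cvtColor(P[c]['image'],cv2.COLOR_RGB2HSV),(0,140,60),(6,255,255))
for c in P:
    k,lab,st,ce=cv2.connectedComponentsWithStats(h(c)); print(c,[st[i] for i in range(1,k) if st[i,4]>60],[proj(P[c],[566.8,-278.5,z]) for z in (200,120)])
b=P['scene']['image'][130:330,150:350];c=P['side']['image'][30:230,220:420]
cv2.imwrite('pics/i.png',np.hstack([cv2.resize(x[:,:,::-1],(360,360)) for x in (b,c)]))
to([474,199,290],-61.5)
E
```

```text
time: 15.8
tool_pos: [568.3, -277.4, 177.8]
tcp_rot: [-179.2, 0.1, -84.7]
ft_force: [0.2, -1.0, 0.4]
finger_gap: 42.5
time: 16.3
tool_pos: [568.5, -278.7, 304.0]
tcp_rot: [-178.8, -0.2, -84.7]
ft_force: [-0.3, -0.7, 1.4]
finger_gap: 42.7
scene [array([209, 229,  19,  42, 451], dtype=int32), array([ 316,  303,   48,   97, 2130], dtype=int32), array([ 271,  347,   47,   53, 1672], dtype=int32)] [array([214.9, 231.8]), array([223.1, 265.6])]
side [array([322,  88,   8,  32, 220], dtype=int32), array([ 221,  100,   51,   50, 1997], dtype=int32)] [array([325.5,  88.9]), array([324.3, 118.6])]
shift m [-0.5  0.   0. ] turn -23.2 | tcp [ 567.  -277.8  298.3] yaw -84.7 F [-0.2  0.1 -0.4] gap 42.4 t 16.4
```

View pics/i.png

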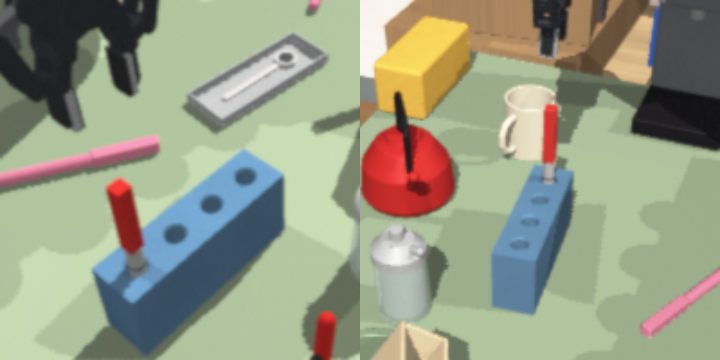

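```bash
python3 -m jog '[[-0.04,0.005,0.008,0,60],[-0.09,0.01,0.008,-3,60],[-0.14,0.015,0.008,-9,60],[-0.19,0.02,0.008,-15,60],[-0.24,0.026,0.008,-20,60],[-0.29,0.032,0.008,-23.3,60],[-0.34,0.037,0.008,-23.3,60],[-0.38,0.042,0.008,-23.3,60]]' 40; python3 -c "
from h import *
to([470,196.5,290],-61.4)"
```

```text
time: 17.2
tool_pos: [488.4, 98.9, 288.0]
tcp_rot: [-179.4, -0.2, -61.4]
ft_force: [0.5, 0.4, 0.8]
finger_gap: 51.1
shift m [-0.0945 -0.0306 -0.002 ] turn 0.0 | tcp [488.4  98.9 288. ] yaw -61.4 F [0.5 0.4 0.8] gap 51.1 t 17.2
```

```bash
python3 -m jog '[[-0.04,-0.013,-0.002,0,60],[-0.08,-0.026,-0.002,0,60],[-0.0945,-0.0306,-0.002,0,60],[-0.0945,-0.0306,-0.002,0,60]]'
python3 - <<'E'
from h import *
w=snap('wrist')
h=cv2.cvtColor(w['image'],cv2.COLOR_RGB2HSV)
m=cv2.inRange(h,(22,130,90),(35,255,255)); k,lab,st,ce=cv2.connectedComponentsWithStats(m)
for i in range(1,k):
    if st[i,4]>300: print(st[i],ce[i],cv2.minAreaRect(np.argwhere(lab==i)[:,::-1].astype(np.float32)))
print([proj(w,X) for X in ([456.4,188.9,177.8],[499.3,212.9,105.9],[477.2,200.7,143])])
to([470,196.5,158],-61.4)
E
```

```text
time: 17.6
tool_pos: [468.3, 198.4, 287.6]
tcp_rot: [-179.6, -0.1, -61.2]
ft_force: [0.4, -1.0, -0.2]
finger_gap: 51.4
[ 311  142   20   77 1358] [320.72385862 180.70471281] ((320.41912841796875, 179.93310546875), (18.30901527404785, 76.13731384277344), 0.9391909837722778)
[array([322.71060302, 218.29643481]), array([321.32080817, 145.4888447 ]), array([321.80531425, 179.20455238])]
shift m [0.0008 0.0002 0.1299] turn 0.2 | tcp [468.8 197.1 287.9] yaw -61.2 F [-0.  -0.4 -0.6] gap 51.3 t 17.65
```

```bash
python3 -m jog '[[0,0,0.045,0,60],[0,0,0.09,0,60],[0,0,0.13,0,60],[0,0,0.13,0,30],[0,0,0.13,0,10],[0,0,0.13,0,10],[0,0,0.13,0,10],[0,0,0.13,0,10]]' 40;  python3 -m jog '[[0,0.006,-0.009,0,10],[0,0.017,-0.025,0,10],[0,0.034,-0.05,0,10],[0,0.05,-0.075,0,10],[0,0.067,-0.1,0,10],[0,0.08,-0.12,0,10],[0,0.08,-0.15,0,10],[0,0.08,-0.15,0,10]]' 40; python3 -c "
from h import *
to([408,-181,290],-84.8)"
```

```text
time: 18.45
tool_pos: [470.9, 197.5, 159.9]
tcp_rot: [-179.4, -0.2, -61.2]
ft_force: [-1.0, -1.5, 3.2]
finger_gap: 15.1
time: 19.25
tool_pos: [400.5, 158.9, 315.1]
tcp_rot: [-178.9, -0.3, -61.2]
ft_force: [1.0, -0.1, -0.3]
finger_gap: 15.3
shift m [0.3015 0.1574 0.0236] turn 23.6 | tcp [400.5 158.9 315.1] yaw -61.2 F [ 1.  -0.1 -0.3] gap 15.3 t 19.25
```

```bash
python3 -m jog '[[0.04,0.021,0,3,10],[0.08,0.042,0,8,10],[0.12,0.063,0,14,10],[0.16,0.084,0.01,20,10],[0.20,0.105,0.02,23.6,10],[0.24,0.125,0.024,23.6,10],[0.28,0.146,0.024,23.6,10],[0.3015,0.1574,0.024,23.6,10]]' 40; python3 -c "
from h import *
to([408,-181,198],-84.8)"
```

```text
time: 20.05
tool_pos: [407.2, -183.9, 289.6]
tcp_rot: [-178.9, 0.1, -85.0]
ft_force: [0.5, 0.7, -0.8]
finger_gap: 15.6
shift m [-0.0026  0.0007  0.0916] turn -0.2 | tcp [ 407.2 -183.9  289.6] yaw -85.0 F [ 0.5  0.7 -0.8] gap 15.6 t 20.05
```

```bash
python3 -m jog '[[-0.002,0,0.03,0,10],[-0.002,0,0.06,0,10],[-0.002,0,0.085,0,10],[-0.002,0,0.092,0,10],[-0.002,0,0.092,0,10]]' 40; python3 -m jog '[[0,-0.02,0,0,10],[0,-0.04,0,0,10],[0,-0.05,0,0,10],[0,-0.06,0,0,10],[0,-0.07,0,0,10],[0,-0.08,0,0,10],[0,-0.08,0,0,10]]' 40; python3 -c "
from h import *
to([523.9,-171.5,198],-84.8)"
```

```text
time: 20.55
tool_pos: [408.0, -181.0, 196.8]
tcp_rot: [-179.0, 0.2, -85.0]
ft_force: [0.0, 0.5, -0.1]
finger_gap: 15.1
time: 21.25
tool_pos: [488.7, -173.8, 198.3]
tcp_rot: [-179.0, 0.2, -84.9]
ft_force: [-0.3, -0.3, -0.7]
finger_gap: 15.2
shift m [ 0.0008 -0.0353  0.0009] turn -0.1 | tcp [ 488.7 -173.8  198.3] yaw -84.9 F [-0.3 -0.3 -0.7] gap 15.2 t 21.25
```

```bash
python3 -m jog '[[0,-0.01,0,0,10],[0,-0.02,0,0,10],[0,-0.028,0,0,10],[0,-0.035,0,0,10],[0,-0.035,0,0,10],[0,-0.035,0,0,10]]' 40; python3 -m jog '[[0,0.03,0,0,10],[0,0.03,-0.04,0,10],[0,0.03,-0.08,0,10],[0,0.03,-0.085,0,10],[0,0.03,-0.085,0,10]]' 40;  python3 - <<'E'
from h import *
np.set_printoptions(precision=4,suppress=True)
w=snap('wrist'); P={'scene':snap('scene'),'side':snap('side')}
s=r.sense(); g=s['tool_pos']
for c in P: print(c,np.array([q['uv'] for q in r.pinpoint(P[c],'stick_yellow')]).round(),'expect foot vert',proj(P[c],g+[0,0,-165]))
print('w',np.array([q['uv'] for q in r.pinpoint(w,'stick_yellow')]),proj(w,g+[0,0,-165]))
to([558.3,-183,280])
E
```

```text
time: 21.85
tool_pos: [524.0, -170.7, 198.8]
tcp_rot: [-178.9, 0.2, -84.9]
ft_force: [-0.0, -0.7, -0.5]
finger_gap: 15.7
time: 22.35
tool_pos: [493.7, -174.2, 285.6]
tcp_rot: [-178.7, 0.1, -84.9]
ft_force: [-0.6, 0.5, -1.5]
finger_gap: 15.3
scene [[249. 213.]] expect foot vert [246.5582 210.0261]
side [[340. 154.]] expect foot vert [340.3622 151.8625]
w [[316.2 184.9]] [318.785  186.0349]
shift m [ 0.0154 -0.0651  0.0026] turn None | tcp [ 492.  -173.4  281.6] yaw -84.9 F [-0.4 -0.1 -0.7] gap 15.1 t 22.65
```

```bash
python3 -m jog '[[0.008,-0.03,0.0,0,10],[0.015,-0.065,0,0,10],[0.015,-0.065,0,0,10],[0.015,-0.065,0,0,10]]' 40;  python3 - <<'E'
from h import *
np.set_printoptions(precision=1,suppress=True)
w=snap('wrist'); P={'scene':snap('scene'),'side':snap('side')}; g=r.sense()['tool_pos']; print(g)
print('w',np.array([q['uv'] for q in r.pinpoint(w,'stick_yellow')]),proj(w,g+[0,0,-165]))
print([(np.array(q['uv']),round(q['conf'],2),atz(w,q['uv'],90)) for q in r.pinpoint(w,'caddy_hole0')])
for c in P: print(c,np.array([q['uv'] for q in r.pinpoint(P[c],'stick_yellow')]).round(),'expect foot vert',proj(P[c],g+[0,0,-165]))
E
```

```text
time: 23.05
tool_pos: [558.0, -182.3, 280.7]
tcp_rot: [-179.2, 0.4, -84.9]
ft_force: [0.0, 0.3, -0.7]
finger_gap: 15.7
[ 557.5 -182.5  282.6]
w [[316.6 183.7]] [320.8 184.8]
[(array([413.2, 176.3]), 0.84, array([ 568.5, -277.6,   90. ])), (array([319.7, 180.9]), 0.78, array([ 554.8, -181.7,   90. ])), (array([273.9, 175.7]), 0.71, array([ 556. , -133.9,   90. ])), (array([367.7, 175.1]), 0.61, array([ 565.5, -230.6,   90. ]))]
scene [[267. 234.]
 [296. 172.]] expect foot vert [266.1 231.6]
side [[315. 143.]] expect foot vert [314.  142.6]
```

```bash
python3 -m jog '[[0,0,0.014,0,10],[0,0,0.024,0,10],[0,0,0.032,0,10],[0,0,0.038,0,10],[0,0,0.044,0,10],[0,0,0.05,0,10],[0,0,0.05,0,10]]' 40; python3 -m jog '[[0,0,0.005,0,10],[0,0,0.009,0,10],[0,0,0.012,0,10],[0,0,0.012,0,10]]' 30
```

```text
time: 24.1
tool_pos: [558.4, -182.5, 232.1]
tcp_rot: [-179.0, 0.3, -84.9]
ft_force: [2.3, -3.8, -4.0]
finger_gap: 15.8
time: 24.5
tool_pos: [558.6, -182.4, 219.6]
tcp_rot: [-179.1, 0.3, -84.9]
ft_force: [3.8, -3.0, -3.8]
finger_gap: 15.4
```

```bash
python3 -m jog '[[0,0,0.002,0,10],[0,0,0.004,0,10],[0,0,0.006,0,10],[0,0,0.006,0,10]]' 30; python3 -m jog '[[0,0,0.002,0,10],[0,0,0.004,0,10],[0,0,0.005,0,10],[0,0,0.005,0,10]]' 30
```

```text
time: 24.9
tool_pos: [560.5, -182.8, 218.7]
tcp_rot: [-178.7, 0.1, -84.9]
ft_force: [-2.2, -0.0, 24.2]
finger_gap: 15.3
time: 25.3
tool_pos: [562.3, -182.9, 218.7]
tcp_rot: [-178.4, 0.0, -84.9]
ft_force: [-2.8, 1.9, 24.5]
finger_gap: 15.8
```

```bash
python3 -m jog '[[0,0.003,-0.01,0,10],[0,0.004,-0.025,0,10],[0,0.004,-0.045,0,10],[0,0.004,-0.064,0,10],[0.01,0.003,-0.07,-8,10],[0.03,0,-0.07,-16,10],[0.045,0,-0.07,-24,10],[0.048,0,-0.07,-32,10]]' 40; python3 -m jog '[[0,0,0,-8.4,10],[0,0,0,-16.8,10],[0,0,0,-25,10],[0,0,0,-33,10],[0,0,0,-41.5,10],[0,0,0,-50,10],[0,0,0,-58,10],[0,0,0,-58,10]]';  python3 - <<'E'
from h import *
np.set_printoptions(precision=4,suppress=True)
w=snap('wrist'); P={'scene':snap('scene'),'side':snap('side')}; g=r.sense()['tool_pos']; print(g)
print('w',np.array([q['uv'] for q in r.pinpoint(w,'stick_yellow')]),proj(w,g+[0,0,-167]))
print([(np.array(q['uv']),round(q['conf'],2),atz(w,q['uv'],90)) for q in r.pinpoint(w,'caddy_hole0')])
for c in P: print(c,np.array([q['uv'] for q in r.pinpoint(P[c],'stick_yellow')]).round(),'expect foot vert',proj(P[c],g+[0,0,-167]))
to([562.6,-231,280],5.1)
a=w['image'][50:250,220:420]; b=P['scene']['image'][130:330,150:350];c=P['side']['image'][30:230,220:420]
cv2.imwrite('pics/j.png',np.hstack([cv2.resize(x[:,:,::-1],(266,266)) for x in (a,b,c)]))
E
```

```text
time: 26.1
tool_pos: [563.9, -232.0, 288.4]
tcp_rot: [-178.7, -0.7, -52.6]
ft_force: [-0.4, 0.2, -1.0]
finger_gap: 15.4
time: 26.9
tool_pos: [563.4, -231.6, 288.2]
tcp_rot: [-179.9, -1.4, 5.5]
ft_force: [-0.7, 0.2, -0.8]
finger_gap: 15.4
[ 563.6448 -231.8279  288.3008]
w [[316.9 185.4]] [313.3659 183.4123]
[(array([312.8, 128.7]), 0.79, array([ 558.8295, -182.596 ,   90.    ])), (array([310.6, 216.3]), 0.69, array([ 565.1012, -277.0602,   90.    ])), (array([316.6,  76.7]), 0.67, array([ 557.9559, -132.8346,   90.    ])), (array([316.7, 174.7]), 0.58, array([ 567.3326, -229.8328,   90.    ]))]
scene [[246. 254.]] expect foot vert [245.1962 247.894 ]
side [[317. 126.]] expect foot vert [318.8994 128.9224]
shift m [-0.0014 -0.001   0.0084] turn 0.2 | tcp [ 563.8 -231.9  288.4] yaw 5.3 F [ 0.3 -1.1 -1.1] gap 15.7 t 27.25
```

View pics/j.png

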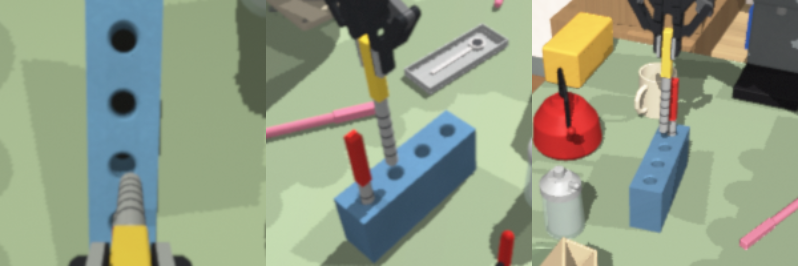

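Run:
```python
from h import *
np.set_printoptions(precision=1,suppress=True)
w=snap('wrist'); s=r.sense(); M=Ro.from_euler('xyz',s['tcp_rot'],degrees=True).as_matrix()
f=s['tool_pos']+M@[0,0,167]; print(s['tcp_rot'],f,proj(w,f),proj(w,[562.6,-231,90]))
h=cv2.cvtColor(w['image'],cv2.COLOR_RGB2GRAY)
print('foot seen',atz(w,(317.5,185),f[2]))
# dark hole centroids A,B
for (u,v) in [(316,77),(313,128)]:
    q=h[v-15:v+15,u-15:u+15]; ys,xs=np.where(q<60); c=(xs.mean()+u-15,ys.mean()+v-15); print(c,atz(w,c,90))
```

```text
[-179.9   -1.5    5.3] [ 568.1 -231.4  121.5] [317.3 182.9] [311.5 174.8]
foot seen [ 568.5 -233.5  121.5]
(np.float64(311.09708737864077), np.float64(77.71521035598705)) [ 553.9 -134.7   90. ]
(np.float64(311.0656370656371), np.float64(126.1891891891892)) [ 557.8 -180.7   90. ]
```

```bash
python3 -m jog '[[-0.007,-0.002,0,0,10],[-0.007,-0.002,0.01,0,10],[-0.007,-0.002,0.02,0,10],[-0.007,-0.002,0.028,0,10],[-0.007,-0.002,0.036,0,10],[-0.007,-0.002,0.044,0,10],[-0.007,-0.002,0.054,0,10],[-0.007,-0.002,0.054,0,10]]' 40; python3 -c "
from h import *
to([562.5,-231,220])"
```

```text
time: 28.1
tool_pos: [557.4, -229.9, 231.9]
tcp_rot: [-179.8, -1.3, 5.3]
ft_force: [-0.6, 0.9, -1.0]
finger_gap: 15.7
shift m [0.0047 0.0016 0.012 ] turn None | tcp [ 557.4 -229.9  231.9] yaw 5.3 F [-0.6  0.9 -1. ] gap 15.7 t 28.1
```

```bash
python3 -m jog '[[0.001,0,0.006,0,10],[0.001,0,0.011,0,10],[0.001,0,0.016,0,10],[0.001,0,0.022,0,10],[0.001,0,0.022,0,10]]' 30; python3 -m jog '[[0,0,0.006,0,10],[0,0,0.012,0,10],[0,0,0.018,0,10],[0,0,0.022,0,10],[0,0,0.022,0,10]]' 30
```

```text
time: 28.6
tool_pos: [558.4, -229.7, 208.7]
tcp_rot: [-179.8, -1.2, 5.3]
ft_force: [-0.6, -0.3, -0.6]
finger_gap: 15.2
time: 29.1
tool_pos: [558.4, -229.4, 185.6]
tcp_rot: [-179.8, -1.2, 5.3]
ft_force: [-0.1, 0.2, -0.5]
finger_gap: 15.5
```

Deep. Down to the floor gently, then release (jaws open along x).

```bash
python3 -m jog '[[0,0,0.003,0,10],[0,0,0.005,0,10],[0,0,0.007,0,10],[0,0,0.009,0,10],[0,0,0.009,0,10]]' 20; python3 -m jog '[[0,0,0.002,0,10],[0,0,0.003,0,10],[0,0,0.003,0,10]]' 20
```

```text
time: 29.6
tool_pos: [559.1, -229.7, 178.7]
tcp_rot: [-179.8, -1.3, 5.3]
ft_force: [-2.5, 1.3, 10.6]
finger_gap: 15.6
time: 29.9
tool_pos: [560.0, -230.2, 178.7]
tcp_rot: [-180.0, -1.4, 5.3]
ft_force: [-4.5, 3.0, 14.1]
finger_gap: 15.4
```

```bash
python3 -m jog '[[0,0,-0.001,0,20],[0,0,-0.001,0,50],[0,0,-0.001,0,60],[0,0,-0.001,0,60]]' 20; python3 -m jog '[[0,0,-0.02,0,60],[0,0,-0.05,0,60],[0,0,-0.09,0,60],[0,0,-0.13,0,60],[0,-0.05,-0.15,0,60],[0,-0.1,-0.15,0,60],[0,-0.1,-0.15,0,60]]'
python3 - <<'E'
from h import *
np.set_printoptions(precision=1,suppress=True)
P={'scene':snap('scene'),'side':snap('side')}
C={'red':((0,140,60),(6,255,255)),'yel':((22,130,90),(35,255,255))}
X={'red':[566.5,-278.5],'yel':[562.5,-231]}
for c in P:
  for n in C:
    k,lab,st,ce=cv2.connectedComponentsWithStats(cv2.inRange(cv2.cvtColor(P[c]['image'],cv2.COLOR_RGB2HSV),*C[n])); print(c,n,[st[i] for i in range(1,k) if st[i,4]>60],[proj(P[c],X[n]+[z]) for z in (200,120)])
b=P['scene']['image'][60:360,100:400];c=P['side']['image'][30:330,150:450]
cv2.imwrite('pics/k.png',np.hstack([cv2.resize(x[:,:,::-1],(400,400)) for x in (b,c)]))
to([0,0,0])
E
```

```text
time: 30.3
tool_pos: [559.8, -230.1, 179.3]
tcp_rot: [-179.9, -1.4, 5.3]
ft_force: [-0.0, 0.6, -0.1]
finger_gap: 51.3
time: 31.0
tool_pos: [547.3, -126.6, 330.9]
tcp_rot: [-179.9, -1.5, 5.5]
ft_force: [0.5, -0.7, -0.1]
finger_gap: 51.1
scene red [array([209, 228,  19,  42, 459], dtype=int32), array([ 316,  303,   49,   97, 2133], dtype=int32), array([ 271,  347,   47,   53, 1670], dtype=int32)] [array([214.8, 231.7]), array([223. , 265.5])]
scene yel [array([232, 211,  18,  42, 466], dtype=int32)] [array([239.4, 213.7]), array([245.3, 247.7])]
side red [array([322,  88,   8,  33, 145], dtype=int32), array([ 221,  100,   51,   50, 1997], dtype=int32)] [array([325.6,  89. ]), array([324.4, 118.7])]
side yel [array([228,  40,  50,  35, 880], dtype=int32), array([317,  98,   8,  33, 234], dtype=int32)] [array([320.2,  99.6]), array([319.2, 129.7])]
shift m [-0.5 -0.2  0.3] turn None | tcp [ 547.  -129.8  329.5] yaw 5.4 F [0.7 0.2 0.4] gap 51.2 t 31.1
```

View pics/k.png

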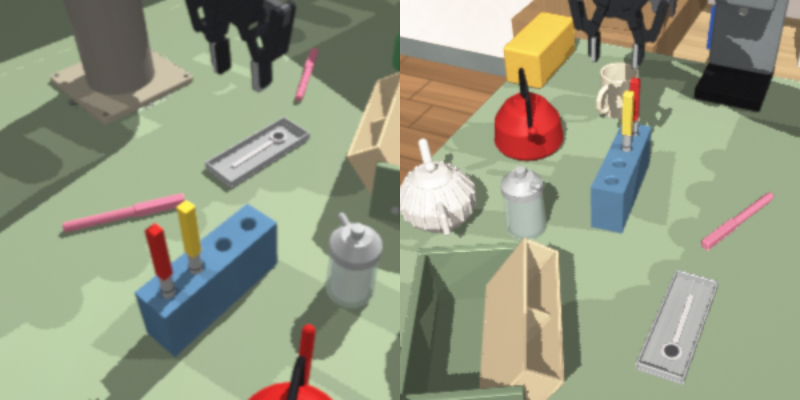

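Both sticks stand upright at the same height, their tops in both cameras where z = 200 mm predicts. The shaker and spoon are where they were, and the gripper is clear.

```bash
python3 -c "
from bench import r
print(r.hand_in())"
```

```text
the job is handed in; nothing more can be done
None
```

Both infusers are out of the bin, standing upright with the grip end up in the two deep wells of the caddy, released, and the job is handed in at about 31 s of robot time.

**Standing them up:** I gripped each stick near its end and drew it out along its lean. The tool can't tilt, so I pushed the foot against the caddy's side until the stick turned upright between the pads, then lowered it in.

**Finding the deep wells:** The well nearest the shaker (tried with red) and the one next to it (tried with yellow) stopped the stick at the shallow depth. The two at the far end (most negative y) are deep. Red is in the end well and yellow in the one beside it.

**Last checks:**
- **Depth:** each stick went about 40 mm lower than in the shallow wells and met the floor at 11 N (red) and 14 N (yellow).
- **Pictures:** both grips show upright at the same height in both fixed cameras. Their tops match the expected 200 mm to within a few pixels.
- **Other things:** the shaker, the teaspoon and the pink look-alikes were not touched.
- **Forces:** the highest force reading was 37 N, from a held stick touching a shallow well's floor.

**Disagreements:**
- The networks' foot and hole positions scattered by a few millimetres between views.
- The tool itself had tilted about 1.4 degrees by the last insertion. I corrected the approach for that, and the stick went in without contact until the floor.

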